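# Turn the ramekin stand over against the riser and set the ramekin in it

## Task

The square wooden ramekin stand lies face down in front of the low cork-topped birch riser and is too wide to grip: turn it over by sliding it up to the riser and lifting its near edge while pressing it lightly against the riser's front (a few newtons, never more than 15 N on the stand) until it stands on edge, then tip it over so that it comes to lie flat on the riser with its raised rim upward. Then gently set the ramekin upright inside that rim and let go. Leave everything else where it is, and do not tip the ramekin.

Things in the scene. Friction and masses are not known exactly. Their poses are not given: they have to be found in the camera images.
- stand: dark-wood stand, 0.11-0.26 kg: plate 116 x 116 x 10 mm, on one face a square rim (84 mm outside, 70 inside, 12 high). Starts FACE DOWN on the rim: the plate overhangs it by 16 mm, 12 to 22 mm above the table. Origin: centre of the rim's free edge; z from there to the plain back (up at first, down once turned over); x, y along the sides. At first 15-45 mm short of the riser, up to 0.12 rad askew
- stand_floor (a point): centre of the floor inside the stand's rim, 12 mm along the stand's z from its origin; when the stand lies turned over on the riser this point is 38 mm above the table, and the rim's edge 50 mm
- riser: fixed birch step, a solid block 200 (x) x 220 (y) x 28 (z) mm that does not give, its top 3 mm a grippy cork sheet, its front faced with a slippery polished steel strip; origin at the centre of its underside on the table, x axis pointing away from the robot; the upright front face, the wall to push against, lies 100 mm to -x of the origin. The far part of its top carries the salt pot
- ramekin: loose white ceramic ramekin, an open straight-sided round cup 62 mm across, foot 56 mm, 55 mm tall, wall 4 mm, about 140 g, upright on the table left or right of the riser; origin at the centre of its underside, z up. It changes places with the jar and the tin.
- jar: bystander: glass jar with steel lid, 58 mm across, 85 mm tall, origin at the centre of its underside
- tin: bystander: closed flat steel tin, 70 mm across, 62 mm tall, origin at the centre of its underside
- mould: bystander: stainless pudding mould with clipped-on lid and bail, 124 mm across, 129 mm tall, origin at the centre of its underside
- whisk: bystander: metal whisk lying on the table, 260 mm long, origin near its middle
- spatula: bystander: spatula lying on the table, origin near its middle
- salt_pot: bystander: small ceramic pot with cork, 42 mm across, 52 mm tall, standing on the far part of the riser, origin at the centre of its underside
- cutter: bystander: steel ring cutter, 44 mm across, 30 mm tall, on the table to the right of the stand, origin at the centre of its underside
Mind the look-alikes: they are no part of the job. Several things look just like the stand: the one meant starts farthest to the robot's right.

How it is judged:
On the way, in this order (a step that is already met when the one before it is completed fails the run):
1. the stand, tilted up by more than 50 degrees, leans against the riser (angle between stand's own z axis and vertical between 0.87 and 2.3 rad and contact force between stand and riser above 0.1 N), for 0.05 s.
2. the stand lies turned over and flat on the riser, at rest, its rim upward (angle between stand's own z axis and vertical above 3.04 rad and height (world z) of stand between 0.044 and 0.055 m and linear speed of stand below 0.02 m/s), for 0.2 s.
At the end, for the whole second after the job is handed in: The stand lies flat (within 6 degrees) on the riser with its rim upward, the ramekin stands upright (within 6 degrees) inside the rim down on its floor (within 4 mm), and both are at rest (all of step 2 and contact force between stand and riser above 0.3 N and horizontal distance between ramekin and stand below 0.012 m and z of ramekin in the frame of stand above 0.008 m and angle between ramekin's own z axis and vertical below 0.1 rad and linear speed of ramekin below 0.02 m/s); the robot touches nothing.
It fails at once if the stand is pushed with more than 15 N (contact force between the arm and stand above 15 N).
It fails at once if the stand is pushed with more than 15 N (contact force between the fingers and stand above 15 N).
It fails at once if the ramekin is set down or dropped hard (over 35 N) (contact force between ramekin and stand above 35 N).
It fails at once if the ramekin is tipped by more than 30 degrees (angle between ramekin's own z axis and vertical above 0.52 rad).
It fails at once if a bystander is moved by more than 20 mm (distance of any of jar, tin, mould, whisk, spatula, salt_pot, cutter from where it was at the start of the episode above 0.02 m).
It also fails if it takes over 72 s, if anything falls off the work surface, if the arm or the gripper's body presses on something with over 40 N, if the wrist force passes 120 N, or if a joint passes its speed limit or range.

## Robot

A 6-joint arm with a two-finger parallel gripper is mounted at the origin on the work surface. World frame = base frame: x ahead of the robot, y to its left, z up, the work surface at z = 0. Lengths are in m, angles in rad, forces in N, time in s.
With the tool pointing down it reaches from about 0.225 to 0.875 m from the base axis. Payload 3.4 kg.
Tool frame: the origin (TCP) lies between the finger pads; the fingertips stand 8 mm ahead of it and the grasp point (between the pads) lies 11 mm behind it; z points along the fingers, y is the line along which they close (so a half turn about z gives the same grasp; the last joint's range is limited). The gripper opens to 85 mm and grips with 20 to 120 N. Pads are 22 mm wide; open, the fingers measure 114 mm over their backs; the gripper's body (76 mm by 85 mm) begins 54 mm behind the grasp point. The pads swing forward as they close: fully open they stand 13 mm farther back than shut.
Start: joints at [-1.401, 0.276, 1.505, -0, 1.361, -0.121], TCP at [0.165, -0.551, 0.239] pointing down, gripper open.
Joint ranges: [-2.89, 2.89], [-0.75, 2.08], [0.22, 2.7], [-1.18, 4.32], [0.11, 2.71], [-2.7, 2.7]. Speed limits (rad/s): [2.57, 2.57, 3.14, 3.14, 3.14, 3.14].

## Interface

Orientations are given as a unit quaternion [w, x, y, z].
In Python, from rig import manip, optics, finder gives the robot as it stands.
- The arm moves only by the tool servo_tool, never from a script. Its argument "increments" is a list of rows, each a list of 7 numbers: the shift along the tool's x, y, z in cm, then the turn, a rotation vector about the tool's x, y, z in degrees, then the closure, from -1 (fully open) to 1 (shut). In form: [[x, y, z, rx, ry, rz, gripper], ...]. A call has exactly 5 rows; each row shifts and turns the commanded pose from where the row before left it, along the tool's axes as they then stand; what a row does not reach is not made up. A row lasts 1/10 s, in which the tool goes at most 50 mm and 8.59 degrees, less where a joint would pass 70% of its speed; a pose out of reach is approached as far as the arm can. A call is refused whole if a number of a shift passes 5 or a number of a turn 8.59, either way. A call with a gripper value outside its range is refused whole. The fingers move at their own pace and stop on an object; "squeeze" is the grip in N (left out, the last holds). Time passes only in rows, so rows that do not move let the fingers close, or fill a call up. It gives the time, the measured TCP pose, the force, the opening and the grip force at its end, in the units of the state.
- manip.get_state(): the state, without advancing time (a new reading comes with each control period).
- optics.get_image(name): name is "scene" or "top" or "wrist"; returns the picture (400x640x3 uint8, red, green, blue); there is no depth.
- optics.get_calibration(name): a dict with "fov_y" (degrees; the focal length in pixels is half the picture's height over the tangent of half this angle, whatever the lens; pixels are square), "cx", "cy" (the principal point, pixels), "world_to_cam" (4x4, takes a point from world to camera coordinates). Camera axes: x right, y down, z forward; pixel columns grow to the right and rows downward; lengths in m; the calibration is good to about 2 mm. The wrist camera is an equidistant fisheye: a pixel r from the principal point sees the ray r / f radians off the axis. A picture is of the moment at which its call begins: read the wrist's pose just before it. get_calibration takes no time and is no camera call; for the wrist camera it gives the pose at the moment of the call.
- manip.sign_off(): hands the job in; it is judged then, once.
Trained networks look in the newest picture that a camera, given by its name, has taken for a name from the list of things; names that differ only in an ending like _2 or _b are one class to them, and where a whole thing is asked for, a point or a joint stands for the part that bears it (a point fixed in the world has none). Each returns a list of dicts, best first, with "p" (0 to 1); they miss things now and then, are a little off and sometimes report something else, mostly with a low value. They report only what shows in the picture. A call takes as long as a camera call. They do not tell look-alikes from the thing itself.
- finder.silhouettes(label, camera): "region" (400x640 bool, what is visible of it) and "box" ([centre column, centre row, width, height] in pixels, round what is visible of it).
- finder.tip_of(label, camera): "at" ([column, row] in pixels: a listed point, or the origin of a listed thing).
The state is a dict: "clock": time; "qpos": joint angles; "qd": joint speeds; "effort": joint torques, N m; "position": TCP position; "ee_rot": TCP orientation; "contact_force": force on the tool from outside, world axes, zero at the start; "moment": the same for the moment, N m; "width": finger opening in m; "gripper_force": force on a finger pad.
Only numpy, scipy, OpenCV 4.12 (cv2) and the standard library are available. Lean on these libraries where they do the work, as an engineer would, in place of code of your own. Each camera call takes 0.05 s, during which the arm holds its last target. There are 200 camera calls.

## Working session

There is one attempt and no reset: what is moved stays moved. The work goes in short steps, Python scripts to look and compute and a tool call to move; the robot and the scene stay as the last step left them, time stands still between calls to the robot, and variables do not carry over. Pictures are saved under pics/ and viewed, at most 10 in all, crops included, and the job is handed in when it is done.

Besides the shell and the picture viewer there is one more tool, called in YAML: its name, and indented under it one key for each argument. servo_tool: Moves the arm, as the interface text tells. Its arguments: {"type":"object","properties":{"increments":{"type":"array","items":{"type":"array","items":{"type":"number"}}},"squeeze":{"type":"number"}},"required":["increments"]}

```bash
ls; mkdir -p pics; cat > h.py <<'E'
import numpy as np, cv2
from rig import manip, optics, finder
from scipy.spatial.transform import Rotation as R
def ray(cam,uv,c=None):
    c=c or optics.get_calibration(cam); f=200/np.tan(np.radians(c["fov_y"])/2)
    d=np.array([(uv[0]-c["cx"])/f,(uv[1]-c["cy"])/f])
    if cam=="wrist":
        r=np.hypot(*d); v=np.r_[d/max(r,1e-9)*np.sin(r),np.cos(r)]
    else: v=np.r_[d,1]
    T=np.linalg.inv(np.array(c["world_to_cam"])); return T[:3,3],T[:3,:3]@v
def at_z(cam,uv,z,c=None):
    o,v=ray(cam,uv,c); return o+v*(z-o[2])/v[2]
def proj(cam,p,c=None):
    c=c or optics.get_calibration(cam); f=200/np.tan(np.radians(c["fov_y"])/2)
    T=np.array(c["world_to_cam"]); q=T[:3,:3]@np.array(p)+T[:3,3]
    if cam=="wrist":
        r=np.hypot(q[0],q[1]);a=np.arctan2(r,q[2]); return np.array([c["cx"],c["cy"]])+f*a*q[:2]/r
    return np.array([c["cx"],c["cy"]])+f*q[:2]/q[2]
def save(cam,name,crop=None,s=1):
    im=optics.get_image(cam)[:,:,::-1]
    if crop: a,b,c,d=crop; im=im[b:d,a:c]
    cv2.imwrite("pics/"+name,cv2.resize(im,None,fx=s,fy=s,interpolation=cv2.INTER_CUBIC))
E
python3 - <<'E'
from h import *
np.set_printoptions(precision=3,suppress=True)
save("top","top.png"); save("scene","scene.png")
for cam in ["top","scene"]:
    for l in ["stand","riser","ramekin","jar","tin","mould","salt_pot","cutter"]:
        print(cam,l,[(np.round(d["box"]).astype(int).tolist(),round(d["p"],2)) for d in finder.silhouettes(l,cam)][:5])
print(optics.get_calibration("top"),manip.get_state())
E
```

```text
pics
top stand [([311, 220, 38, 32], 0.8), ([277, 279, 45, 45], 0.6)]
top riser [([309, 161, 76, 69], 0.91)]
top ramekin [([228, 235, 19, 20], 0.87)]
top jar [([422, 241, 20, 17], 0.55)]
top tin [([220, 190, 25, 23], 0.84), ([328, 142, 12, 19], 0.63)]
top mould [([426, 159, 42, 43], 0.88)]
top salt_pot [([327, 142, 10, 12], 0.44)]
top cutter []
scene stand [([324, 189, 42, 34], 0.76), ([332, 139, 47, 37], 0.67)]
scene riser [([351, 239, 100, 80], 0.68)]
scene ramekin [([392, 151, 17, 27], 0.65)]
scene jar [([210, 199, 25, 27], 0.68)]
scene tin [([417, 180, 29, 30], 0.88), ([224, 265, 49, 53], 0.47)]
scene mould [([224, 266, 49, 53], 0.72)]
scene salt_pot [([341, 248, 17, 17], 0.57), ([394, 150, 16, 22], 0.28)]
scene cutter [([224, 267, 51, 56], 0.74), ([291, 201, 6, 16], 0.57)]
{'fov_y': 43.46158640699335, 'cx': 318.3594266957309, 'cy': 201.5225796910169, 'world_to_cam': array([[ 0.029, -1.   , -0.007, -0.011],
       [-0.996, -0.028, -0.081,  0.586],
       [ 0.08 ,  0.009, -0.997,  1.6  ],
       [ 0.   ,  0.   ,  0.   ,  1.   ]])} {'clock': 0.9, 'qpos': array([-1.401,  0.276,  1.505,  0.   ,  1.361, -0.121]), 'qd': array([-0.001,  0.   , -0.001, -0.001,  0.001,  0.001]), 'effort': array([ -0.001, -41.664, -24.61 ,  -0.   ,   0.   ,   0.   ]), 'position': array([ 0.165, -0.551,  0.239]), 'ee_rot': array([0.   , 0.989, 0.145, 0.   ]), 'contact_force': array([0.283, 0.186, 1.295]), 'moment': array([-0.011, -0.008,  0.02 ]), 'gripper_force': 0.0, 'width': 0.08511074538329429}
```

View pics/top.png

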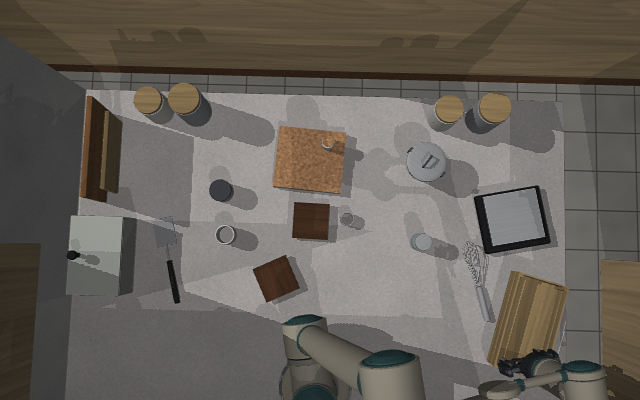

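View pics/scene.png

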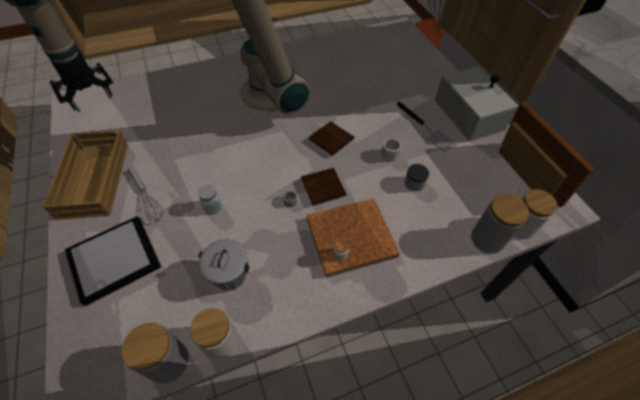

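The top view shows two look-alike stands. One is at (311,220), just in front of the riser at (309,161); the other is at (277,279), nearer the robot and further left. The robot's right is toward larger columns, so the stand I want is the one at (311,220), with the cutter beside it at (347,218). The ramekin is at (226,235), the tin at (220,190) and the jar at (422,241). In the scene view these are at (324,187) for the stand, (332,138) for the look-alike and (392,150) for the ramekin.

```bash
cat >> h.py <<'E'
np.set_printoptions(precision=4,suppress=True)
def rect(cam,label,z,near=None):
    c=optics.get_calibration(cam); out=[]
    for d in finder.silhouettes(label,cam):
        if near is not None and np.hypot(*(np.array(d["box"][:2])-near))>40: continue
        cs,_=cv2.findContours(d["region"].astype(np.uint8),cv2.RETR_EXTERNAL,cv2.CHAIN_APPROX_NONE)
        cn=max(cs,key=cv2.contourArea)[:,0]
        P=np.array([at_z(cam,p,z,c)[:2] for p in cn.astype(float)])
        r=cv2.minAreaRect((P*1000).astype(np.float32)); out.append((d["p"],r))
    return out
def quat(s): return R.from_quat(np.roll(s["ee_rot"],-1))
def goto(p,rot,start=None):
    """total tool-frame shift (cm) and rotvec (deg), shift in the start frame"""
    s=manip.get_state() if start is None else start
    q=quat(s); d=q.inv().apply(np.array(p)-s["position"])*100
    rv=np.degrees((q.inv()*rot).as_rotvec()); return d,rv
def tool(yaw=0,phi=0,half=False):
    """tool down, x axis at yaw (or y), tip tilted forward by phi deg from vertical"""
    q=R.from_euler('z',yaw)*R.from_euler('x',180,degrees=True)
    q=R.from_rotvec(np.radians(-phi)*np.array([-np.sin(yaw),np.cos(yaw),0]))*q
    return q
E
python3 - <<'E'
from h import *
print("top stand",rect("top","stand",.022)); 
print("scene stand",rect("scene","stand",.022))
print("riser",rect("top","riser",.028),rect("scene","riser",.028))
for l,z in [("ramekin",.055),("jar",.085),("tin",.062),("mould",.129),("salt_pot",.08)]:
    print(l,[ (round(p,2),np.round(r[0]),np.round(r[1])) for p,r in rect("top",l,z)])
for l in ["ramekin","cutter","salt_pot","stand","riser"]:
    print(l,[(d["p"],at_z(cam,d["at"],dict(stand=0,salt_pot=.028).get(l,0))) for cam in ("top","scene") for d in finder.tip_of(l,cam)])
print(tool(0,0).as_matrix(),tool(0,30).as_matrix())
s=manip.get_state(); c=optics.get_calibration("wrist"); T=np.linalg.inv(c["world_to_cam"])
print("cam in tool",quat(s).inv().apply(T[:3,3]-s["position"]),quat(s).inv().as_matrix()@T[:3,:3],c["fov_y"])
print(goto([.37,-.02,.30],tool(0)))
E
```

```text
top stand [(0.8, ((524.1209106445312, 28.050827026367188), (116.82877349853516, 115.42169189453125), 88.09471893310547)), (0.6, ((335.304931640625, 134.011962890625), (119.82046508789062, 119.40162658691406), 24.979766845703125))]
scene stand [(0.76, ((533.5820922851562, 26.866580963134766), (116.70555114746094, 118.6619644165039), 86.88926696777344)), (0.67, ((345.7707214355469, 133.088134765625), (120.2900619506836, 124.36426544189453), 24.8924617767334))]
riser [(0.91, ((722.6264038085938, 37.98224639892578), (221.87001037597656, 207.2210693359375), 84.99542999267578))] [(0.68, ((734.0557861328125, 35.752960205078125), (226.2969512939453, 214.96990966796875), 85.96288299560547))]
ramekin [(0.87, array([473., 294.]), array([71., 61.]))]
jar [(0.55, array([ 466., -314.]), array([52., 65.]))]
tin [(0.84, array([609., 315.]), array([79., 68.])), (0.63, array([774., -20.]), array([45., 38.]))]
mould [(0.88, array([ 710., -321.]), array([123., 118.]))]
salt_pot [(0.44, array([772., -18.]), array([42., 35.]))]
ramekin [(0.9, array([0.4789, 0.3047, 0.    ]))]
cutter [(0.46, array([ 0.5327, -0.087 ,  0.    ])), (0.59, array([ 0.761 , -0.0142,  0.    ])), (0.5, array([ 0.5439, -0.0788,  0.    ]))]
salt_pot [(0.64, array([ 0.775 , -0.0104,  0.028 ]))]
stand [(0.78, array([0.337 , 0.1454, 0.    ])), (0.71, array([0.5291, 0.0353, 0.    ])), (0.8, array([0.5359, 0.0297, 0.    ])), (0.59, array([0.3447, 0.1335, 0.    ])), (0.51, array([0.7384, 0.0326, 0.    ]))]
riser [(0.85, array([0.7212, 0.0399, 0.    ])), (0.69, array([0.7388, 0.0308, 0.    ]))]
[[ 1.  0.  0.]
 [ 0. -1. -0.]
 [ 0.  0. -1.]] [[ 0.866 -0.     0.5  ]
 [ 0.    -1.    -0.   ]
 [ 0.5    0.    -0.866]]
cam in tool [ 0.0829 -0.0019 -0.1349] [[ 0.0001 -0.9473 -0.3203]
 [ 1.     -0.0002  0.0007]
 [-0.0007 -0.3203  0.9473]] 65.70646984690485
(array([ 34.8732, -44.9782,  -6.0704]), array([ 0.0052, -0.0002, 16.6616]))
```

servo_tool:
  increments:
    - [0,0,-0.5,0,0,8.3,1]
    - [0,0,-0.5,0,0,8.3,1]
    - [1.6,-4.1,-0.4,0,0,0,1]
    - [1.6,-4.1,-0.4,0,0,0,1]
    - [1.6,-4.1,-0.4,0,0,0,1]
  squeeze: 20

```text
clock: 2.35
position: [0.213, -0.4266, 0.2612]
ee_rot: [-0.0, 1.0, -0.0, 0.0]
contact_force: [0.1, -0.5, 0.7]
width: 0.0123
gripper_force: 0.0
```

servo_tool:
  increments:
    - [1.6,-4.1,-0.4,0,0,0,1]
    - [1.6,-4.1,-0.4,0,0,0,1]
    - [1.6,-4.1,-0.4,0,0,0,1]
    - [1.6,-4.1,-0.4,0,0,0,1]
    - [1.6,-4.1,-0.4,0,0,0,1]

```text
clock: 2.85
position: [0.2928, -0.2211, 0.2817]
ee_rot: [0.0, 1.0, 0.0, 0.0]
contact_force: [1.3, -0.9, 0.4]
width: 0.0
gripper_force: 0.0
```

servo_tool:
  increments:
    - [1.6,-4.1,-0.4,0,0,0,1]
    - [1.6,-4.1,-0.4,0,0,0,1]
    - [1.6,-4.1,-0.4,0,0,0,1]
    - [1.6,-4.1,-0.4,0,0,0,1]
    - [1.6,-4.1,-0.4,0,0,0,1]

```text
clock: 3.35
position: [0.3725, -0.0159, 0.3018]
ee_rot: [0.0, 1.0, 0.001, 0.001]
contact_force: [0.8, -1.2, 0.7]
width: -0.0003
gripper_force: 0.0
```

```bash
python3 - <<'E'
from h import *
s=manip.get_state(); print(s["clock"],s["position"],quat(s).as_matrix(),s["contact_force"],s["width"])
save("wrist","w1.png")
print("stand",rect("wrist","stand",.022)); print("riser",rect("wrist","riser",.028))
for l in ("stand","cutter","riser"): print(l,[(d["p"],d["at"],at_z("wrist",d["at"],0)) for d in finder.tip_of(l,"wrist")])
E
```

```text
3.35 [ 0.3725 -0.0159  0.3018] [[ 1.      0.0011  0.0014]
 [ 0.0011 -1.     -0.0006]
 [ 0.0014  0.0006 -1.    ]] [ 0.8278 -1.1816  0.6542] -0.00029532919276053235
stand [(0.65, ((341.9658203125, 144.72445678710938), (118.07463836669922, 119.82486724853516), 26.222457885742188)), (0.56, ((530.568115234375, 41.004615783691406), (118.93512725830078, 119.63081359863281), 88.42245483398438))]
riser []
stand [(0.96, [218.9, 182.7], array([0.3385, 0.1327, 0.    ])), (0.73, [286.1, 50.4], array([0.5283, 0.0283, 0.    ]))]
cutter [(0.71, [368.6, 45.0], array([ 0.5374, -0.0869,  0.    ]))]
riser []
```

View pics/w1.png

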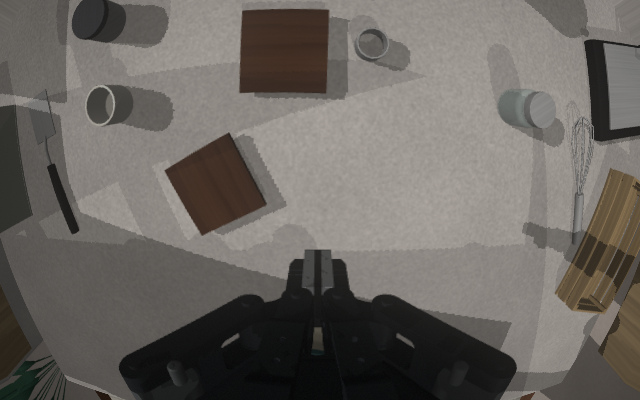

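The wrist view shows the stand I want at (285,51) with the cutter at (371,44). The look-alike is at (216,184) and the ramekin at (108,105). The riser is out of frame, so I'll move behind the stand and pitch the tool to see both.

servo_tool:
  increments:
    - [0.9,-1.3,4.5,0,0,0,1]
    - [0.9,-1.3,4.5,0,0,0,1]
    - [0.9,-1.3,4.5,0,0,0,1]
    - [1.0,-1.2,4.5,0,0,5,1]
    - [0,0,0,0,8.33,0,1]

```text
clock: 4.15
position: [0.4111, 0.0319, 0.1118]
ee_rot: [0.003, 0.997, -0.045, 0.065]
contact_force: [-0.4, 0.6, 0.8]
width: -0.0001
gripper_force: 0.0
```

servo_tool:
  increments:
    - [0,0,0,0,8.33,0,1]
    - [0,0,0,0,8.33,0,1]
    - [0,0,0,0,0,0,1]
    - [0,0,0,0,0,0,1]
    - [0,0,0,0,0,0,1]

```text
clock: 4.65
position: [0.4128, 0.0321, 0.1235]
ee_rot: [0.01, 0.975, -0.043, 0.218]
contact_force: [0.6, 0.1, 1.0]
width: 0.0002
gripper_force: 0.0
```

```bash
python3 - <<'E'
from h import *
s=manip.get_state(); print(s["clock"],s["position"],quat(s).as_matrix(),s["contact_force"],s["width"])
save("wrist","w2.png")
print("stand",rect("wrist","stand",.022)); print("riser",rect("wrist","riser",.028))
for l in ("stand","riser"): print(l,[(d["p"],d["at"],at_z("wrist",d["at"],0)) for d in finder.tip_of(l,"wrist")])
print(optics.get_calibration("wrist"))
E
```

```text
4.65 [0.4128 0.0321 0.1235] [[ 0.9014 -0.088   0.424 ]
 [-0.0795 -0.9961 -0.0377]
 [ 0.4257  0.0003 -0.9049]] [0.5636 0.1497 1.04  ] 0.00021116143687069193
stand [(0.84, ((526.8744506835938, 30.855422973632812), (116.233642578125, 118.48487091064453), 88.04029083251953)), (0.58, ((378.4383239746094, 154.6573944091797), (33.14479064941406, 120.06774139404297), 24.58401870727539))]
riser [(0.74, ((644.9338989257812, 49.670867919921875), (223.01417541503906, 84.5988998413086), 81.72057342529297))]
stand [(0.59, [311.1, 134.4], array([0.5255, 0.0307, 0.    ]))]
riser []
{'fov_y': 65.70646984690485, 'cx': 317.35191075201527, 'cy': 202.81199422798161, 'world_to_cam': array([[-0.0862, -0.9963,  0.0007,  0.0701],
       [-0.9901,  0.0856, -0.111 ,  0.4522],
       [ 0.1105, -0.0103, -0.9938,  0.2304],
       [ 0.    ,  0.    ,  0.    ,  1.    ]])}
```

View pics/w2.png

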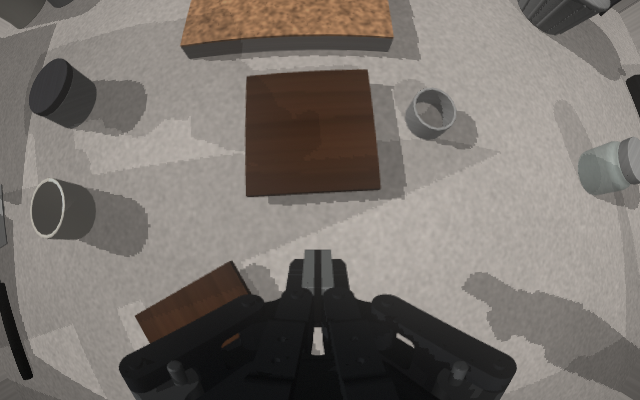

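The stand's corners are near (247,78), (368,70), (380,188) and (246,196). The riser's front top edge runs from about (182,46) to (392,38), and the finger tips are at (317,252).

```bash
python3 - <<'E'
from h import *
C=[at_z("wrist",p,.022)[:2] for p in [(247,77),(368,69.5),(380,188),(246,195)]]
print(np.array(C),np.mean(C,0))
for i in range(4):
    d=C[(i+1)%4]-C[i]; print(np.hypot(*d),np.degrees(np.arctan2(d[1],d[0])))
a,b=[at_z("wrist",p,.028)[:2] for p in [(182,46.5),(392,38.5)]]
d=b-a; print(a,b,np.hypot(*d),np.degrees(np.arctan2(d[1],d[0])),(a+b)/2)
print(at_z("wrist",(317,252),.11), at_z("wrist",(435,125),0))
E
```

```text
[[ 0.5822  0.0869]
 [ 0.5796 -0.028 ]
 [ 0.465  -0.0235]
 [ 0.4688  0.0909]] [0.5239 0.0316]
0.11499073975500519 -91.27372369233458
0.11475440083878405 177.7132331146305
0.11442963003804599 88.06324378763388
0.11342170098848785 -2.011318113082161
[0.6299 0.1561] [ 0.6128 -0.0568] 0.21352389727638652 -94.59818185317565 [0.6214 0.0496]
[0.4203 0.0343 0.11  ] [ 0.5276 -0.0941  0.    ]
```

servo_tool:
  increments:
    - [0,0,0,0,-5,0,1]
    - [-0.6,-0.28,3.44,0,0,0,1]
    - [-0.6,-0.28,3.44,0,0,0,1]
    - [-0.6,-0.28,3.44,0,0,0,1]
    - [0,0,0,0,0,0,1]

```text
clock: 5.4
position: [0.4264, 0.0404, 0.014]
ee_rot: [0.007, 0.985, -0.042, 0.168]
contact_force: [0.5, -1.5, 0.5]
width: -0.0001
gripper_force: 0.0
```

```bash
cat >> h.py <<'E'
def tell():
    s=manip.get_state(); q=quat(s).as_matrix(); yaw=np.arctan2(q[1,0],q[0,0])
    print("t",s["clock"],"p",s["position"]*1000,"yaw",np.degrees(yaw),"phi",np.degrees(np.arctan2(q[2,0],np.hypot(q[0,0],q[1,0]))),"roll",np.degrees(q[2,1]),"F",s["contact_force"],"M",s["moment"],"q",s["qpos"]); return s
E
python3 -c "
from h import *
tell()"
```

```text
t 5.4 p [426.3526  40.432   14.0275] yaw -4.881750205946144 phi 19.400942965259304 roll 0.03073033021230411 F [ 0.4801 -1.5075  0.4904] M [-0.0064  0.1665 -0.0278] q [-0.0609  0.2452  2.3889 -0.0512  0.1692  1.6442]
```

servo_tool:
  increments:
    - [0,0,0,0,0,0,1]
    - [0,0,0,0,0,0,1]
    - [0,0,0,0,0,0,1]
    - [0,0,0,0,0,0,1]
    - [0,0,0,0,0,0,1]

```text
clock: 5.9
position: [0.4288, 0.0401, 0.0194]
ee_rot: [0.008, 0.984, -0.042, 0.175]
contact_force: [-0.4, -0.2, 0.0]
width: 0.0002
gripper_force: 0.0
```

```bash
python3 -c "
from h import *
tell()"
```

```text
t 5.9 p [428.7667  40.0633  19.3807] yaw -4.942390779722507 phi 20.147500634783214 roll 0.0020835070150416754 F [-0.4374 -0.1931  0.0426] M [-0.0362  0.1666  0.0192] q [-0.0615  0.2335  2.3875 -0.0508  0.1693  1.6441]
```

servo_tool:
  increments:
    - [-0.11,0,0.31,0,0,0,1]
    - [-0.11,0,0.31,0,0,0,1]
    - [0.47,0,0.17,0,0,0,1]
    - [0.47,0,0.17,0,0,0,1]
    - [0.47,0,0.17,0,0,0,1]

```text
clock: 6.4
position: [0.4441, 0.0388, 0.0116]
ee_rot: [0.008, 0.984, -0.042, 0.174]
contact_force: [0.9, -0.9, 0.7]
width: 0.0002
gripper_force: 0.0
```

servo_tool:
  increments:
    - [0.38,0,0.14,0,0,0,1]
    - [0.38,0,0.14,0,0,0,1]
    - [0.38,0,0.14,0,0,0,1]
    - [0.38,0,0.14,0,0,0,1]
    - [0,0,0,0,0,0,1]

```text
clock: 6.9
position: [0.4598, 0.0374, 0.0115]
ee_rot: [0.008, 0.984, -0.042, 0.173]
contact_force: [0.4, 0.3, -0.7]
width: -0.0002
gripper_force: 0.0
```

```bash
python3 -c "
from h import *
tell(); save('wrist','w3.png')"
```

```text
t 6.9 p [459.8075  37.3914  11.4993] yaw -4.940042349726167 phi 19.993658248713235 roll 0.005201388919022185 F [ 0.4196  0.2772 -0.7111] M [ 0.0478  0.1813 -0.0097] q [-0.0638  0.2837  2.334  -0.0445  0.1753  1.6357]
```

View pics/w3.png

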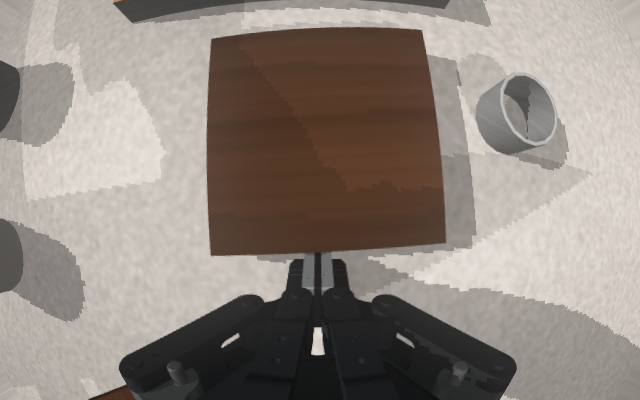

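The finger tips, at (317,252), have just reached under the stand's near edge, centred on it. The riser front is at the top, around row 10.

servo_tool:
  increments:
    - [0.31,0,0.01,0,0,0,1]
    - [0.28,0,0.1,0,0,0,1]
    - [0.28,0,0.1,0,0,0,1]
    - [0.28,0,0.1,0,0,0,1]
    - [0.28,0,0.1,0,0,0,1]

```text
clock: 7.45
position: [0.4743, 0.0361, 0.0125]
ee_rot: [0.008, 0.984, -0.042, 0.173]
contact_force: [-0.4, 0.1, -1.6]
width: -0.0002
gripper_force: 0.5
```

servo_tool:
  increments:
    - [0.28,0,0.1,0,0,0,1]
    - [0.28,0,0.1,0,0,0,1]
    - [0.28,0,0.1,0,0,0,1]
    - [0.19,0,0.07,0,0,0,1]
    - [0.19,0,0.07,0,0,0,1]

```text
clock: 7.95
position: [0.4872, 0.035, 0.0126]
ee_rot: [0.008, 0.984, -0.042, 0.173]
contact_force: [-1.3, 0.4, -0.0]
width: 0.0001
gripper_force: 0.5
```

```bash
python3 -c "
from h import *
s=tell(); c=optics.get_calibration('wrist'); im=optics.get_image('wrist')[:,:,::-1]; cv2.imwrite('pics/w4.png',im)
print(rect('wrist','stand',.022)); print(rect('wrist','riser',.028))"
```

```text
t 7.95 p [487.2199  35.0288  12.5556] yaw -4.9370322928779515 phi 19.98232885792218 roll 0.006125000048335124 F [-1.2586  0.4387 -0.0216] M [0.0285 0.3683 0.0075] q [-0.0655  0.3076  2.2768 -0.0347  0.2086  1.6241]
[(0.71, ((556.7420043945312, 26.63677978515625), (117.40763092041016, 117.18006134033203), 86.31938934326172))]
[(0.67, ((627.9238891601562, 50.83466339111328), (223.0550537109375, 47.329044342041016), 81.40536499023438))]
```

servo_tool:
  increments:
    - [0.14,0,0.05,0,0,0,1]
    - [0.14,0,0.05,0,0,0,1]
    - [0.09,0,0.03,0,0,0,1]
    - [0.09,0,0.03,0,0,0,1]
    - [0.09,0,0.03,0,0,0,1]

```text
clock: 8.6
position: [0.493, 0.0345, 0.0127]
ee_rot: [0.008, 0.984, -0.042, 0.173]
contact_force: [-0.6, 0.3, -1.5]
width: 0.0002
gripper_force: 0.5
```

servo_tool:
  increments:
    - [0.05,0,0.02,0,0,0,1]
    - [0.05,0,0.02,0,0,0,1]
    - [0.05,0,0.02,0,0,0,1]
    - [0.05,0,0.02,0,0,0,1]
    - [0,0,0,0,0,0,1]

```text
clock: 9.1
position: [0.4952, 0.0344, 0.0127]
ee_rot: [0.008, 0.984, -0.042, 0.174]
contact_force: [-1.1, 0.2, -2.1]
width: 0.0002
gripper_force: 0.4
```

servo_tool:
  increments:
    - [0.05,0,0.02,0,0,0,1]
    - [0.05,0,0.02,0,0,0,1]
    - [0.05,0,0.02,0,0,0,1]
    - [0.05,0,0.02,0,0,0,1]
    - [0,0,0,0,0,0,1]

```text
clock: 9.6
position: [0.4973, 0.0342, 0.0126]
ee_rot: [0.008, 0.984, -0.042, 0.174]
contact_force: [-1.3, 0.4, 0.6]
width: 0.0002
gripper_force: 0.4
```

servo_tool:
  increments:
    - [0.05,0,0.02,0,0,0,1]
    - [0.05,0,0.02,0,0,0,1]
    - [0.05,0,0.02,0,0,0,1]
    - [0.05,0,0.02,0,0,0,1]
    - [0,0,0,0,0,0,1]

```text
clock: 10.1
position: [0.4984, 0.0341, 0.0121]
ee_rot: [0.007, 0.984, -0.042, 0.173]
contact_force: [-3.8, 1.8, 0.3]
width: -0.0
gripper_force: 1.6
```

```bash
python3 -c "
from h import *
s=tell(); save('wrist','w5.png')
print(rect('wrist','stand',.022)); print(rect('wrist','riser',.028))"
```

```text
t 10.1 p [498.3942  34.1241  12.1167] yaw -4.932170961156854 phi 19.886628115410964 roll 0.006426376909523787 F [-3.7771  1.8413  0.3433] M [0.1585 0.6452 0.0419] q [-0.066   0.3195  2.253  -0.0315  0.2222  1.6204]
[(0.78, ((567.1525268554688, 25.356380462646484), (117.1543197631836, 116.98506164550781), 85.60984802246094))]
[(0.68, ((633.955078125, 49.401573181152344), (221.6095733642578, 54.8718376159668), 81.48435974121094))]
```

View pics/w5.png

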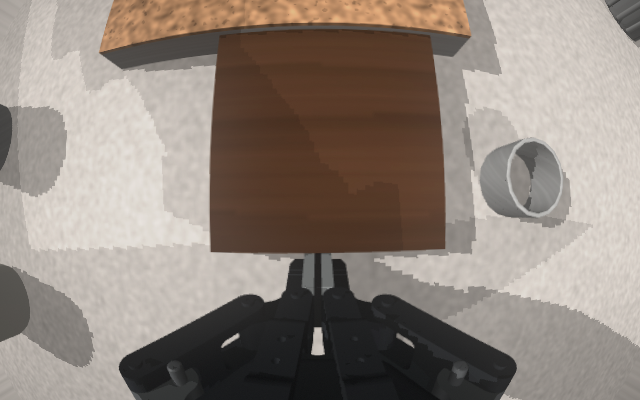

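Contact with the riser front is made at about 4 N, and the stand is square to it. From the force the arm gives roughly 3 N/mm, so I'll start lifting the near edge.

servo_tool:
  increments:
    - [0.07,0,-0.19,0,0,0,1]
    - [0.07,0,-0.19,0,0,0,1]
    - [0.07,0,-0.19,0,0,0,1]
    - [0.07,0,-0.19,0,0,0,1]
    - [0,0,0,0,0,0,1]

```text
clock: 10.75
position: [0.4984, 0.0341, 0.0205]
ee_rot: [0.008, 0.984, -0.042, 0.173]
contact_force: [-5.4, 0.6, -1.5]
width: -0.0002
gripper_force: 2.6
```

```bash
python3 -c "
from h import *
s=tell(); print(rect('wrist','stand',.022))"
```

```text
t 10.75 p [498.3889  34.0801  20.4828] yaw -4.936342502542924 phi 19.891472006210552 roll 0.007027155018760046 F [-5.4373  0.6268 -1.5167] M [0.2616 1.0255 0.1092] q [-0.0661  0.3019  2.2433 -0.0282  0.2495  1.617 ]
[(0.78, ((569.2769775390625, 24.853717803955078), (123.92567443847656, 123.74925994873047), 85.60773468017578))]
```

servo_tool:
  increments:
    - [0.06,0,-0.19,0,1,0,1]
    - [0.06,0,-0.19,0,1,0,1]
    - [0.07,0,-0.19,0,1,0,1]
    - [0.07,0,-0.19,0,1,0,1]
    - [0,0,0,0,0,0,1]

```text
clock: 11.3
position: [0.499, 0.034, 0.029]
ee_rot: [0.009, 0.977, -0.042, 0.208]
contact_force: [-4.2, 0.3, -0.1]
width: 0.0001
gripper_force: 2.3
```

```bash
python3 -c "
from h import *
s=tell(); print(rect('wrist','stand',.022))"
```

```text
t 11.3 p [498.9902  33.9919  28.9528] yaw -4.925439270891479 phi 24.060434661552428 roll 0.009778236321442167 F [-4.2145  0.2558 -0.0918] M [0.1194 0.9487 0.0111] q [-0.0649  0.2809  2.292  -0.0592  0.1491  1.6486]
[(0.78, ((576.2155151367188, 23.753463745117188), (138.92823791503906, 138.16030883789062), 85.65160369873047))]
```

servo_tool:
  increments:
    - [0.18,0,-0.26,0,0,0,1]
    - [0.18,0,-0.26,0,0,0,1]
    - [0.18,0,-0.26,0,0,0,1]
    - [0.18,0,-0.26,0,0,0,1]
    - [0.18,0,-0.26,0,0,0,1]

```text
clock: 11.85
position: [0.5015, 0.0338, 0.0442]
ee_rot: [0.009, 0.977, -0.042, 0.207]
contact_force: [-5.7, 0.1, -0.2]
width: 0.0003
gripper_force: 2.5
```

```bash
python3 -c "
from h import *
s=tell(); save('wrist','w6.png')"
```

```text
t 11.85 p [501.5235  33.7725  44.2235] yaw -4.939194539541633 phi 23.923723024397816 roll 0.0070949911154196375 F [-5.676   0.0885 -0.1519] M [0.0712 1.0128 0.0003] q [-0.065   0.2506  2.2655 -0.0422  0.2082  1.6315]
```

View pics/w6.png

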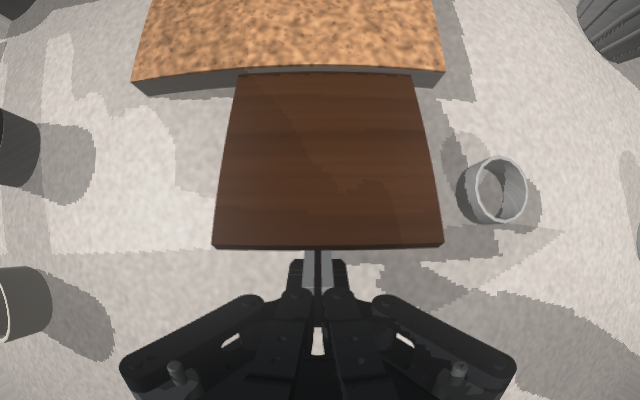

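The plate is tilted about 20°, with its near edge at row 247 held on the finger tips and its far edge at row 72 against the riser. I'll carry on along the arc.

servo_tool:
  increments:
    - [0.24,0,-0.24,0,0.5,0,1]
    - [0.24,0,-0.24,0,0.5,0,1]
    - [0.24,0,-0.24,0,0.5,0,1]
    - [0.24,0,-0.24,0,0.5,0,1]
    - [0.24,0,-0.24,0,0,0,1]

```text
clock: 12.4
position: [0.5096, 0.0331, 0.0613]
ee_rot: [0.01, 0.973, -0.042, 0.227]
contact_force: [0.1, 0.1, -1.0]
width: 0.0001
gripper_force: 0.3
```

```bash
python3 -c "
from h import *
s=tell()"
```

```text
t 12.4 p [509.6015  33.0953  61.3382] yaw -4.938123605458048 phi 26.225710419062928 roll -0.000351274320155636 F [ 0.0744  0.1323 -0.9881] M [-0.007   0.3208 -0.0321] q [-0.0648  0.2222  2.2603 -0.0471  0.2017  1.6361]
```

```bash
python3 -c "
from h import *
optics.get_image('wrist')
for d in finder.silhouettes('stand','wrist')[:2]:
    print(d['p'],d['box']); r=d['region']; rows=np.where(r.any(1))[0]
    for k in range(rows[0],rows[-1]+1,15): c=np.where(r[k])[0]; print(k,c[0] if len(c) else 0,c[-1] if len(c) else 0)
tell()"
```

```text
0.55 [326.7, 176.4, 231.6, 142.0]
103 283 358
118 242 405
133 239 410
148 234 416
163 230 421
178 227 426
193 223 430
208 219 434
223 215 439
238 212 441
t 12.5 p [509.9944  33.0796  61.6564] yaw -4.944666422434118 phi 26.252892394332015 roll -0.0034268708903022428 F [-0.4939  0.2726  0.1758] M [0.0536 0.3317 0.0468] q [-0.0648  0.2219  2.2595 -0.047   0.2022  1.6362]
```

servo_tool:
  increments:
    - [0.3,0,-0.14,0,0,0,1]
    - [0.3,0,-0.14,0,0,0,1]
    - [0.3,0,-0.14,0,0,0,1]
    - [0.3,0,-0.14,0,0,0,1]
    - [0.3,0,-0.14,0,0,0,1]

```text
clock: 13.0
position: [0.518, 0.0324, 0.0731]
ee_rot: [0.01, 0.974, -0.042, 0.224]
contact_force: [-1.8, 1.3, 0.6]
width: 0.0004
gripper_force: 1.4
```

```bash
cat >> h.py <<'E'
def edge():
    s=tell(); optics.get_image('wrist')
    for d in finder.silhouettes('stand','wrist')[:2]:
        r=d['region']; w=r.sum(1); rows=np.where(w>30)[0]
        print(round(d['p'],2),np.round(d['box']),"top",rows[0],w[rows[0]+8],"bottom",rows[-1],w[rows[-1]-6])
E
python3 -c "
from h import *
edge()"
```

```text
t 13.0 p [518.004   32.3851  73.0503] yaw -4.936130303037893 phi 25.95960420256812 roll 0.005699855977672479 F [-1.7586  1.2864  0.6336] M [ 0.0422  0.5491 -0.0285] q [-0.0653  0.2093  2.2244 -0.0367  0.2551  1.625 ]
0.9 [326. 185. 228. 130.] top 120 155 bottom 248 223
```

servo_tool:
  increments:
    - [0.24,0,-0.09,0,0,0,1]
    - [0.24,0,-0.09,0,0,0,1]
    - [0.24,0,-0.09,0,0,0,1]
    - [0.24,0,-0.09,0,0,0,1]
    - [0.24,0,-0.09,0,0,0,1]

```text
clock: 13.6
position: [0.5277, 0.0316, 0.0828]
ee_rot: [0.01, 0.973, -0.042, 0.225]
contact_force: [-1.0, 0.3, 0.7]
width: 0.0002
gripper_force: 0.6
```

```bash
python3 -c "
from h import *
edge()"
```

```text
t 13.6 p [527.7321  31.5561  82.7929] yaw -4.937773504150136 phi 26.08059235733381 roll 0.0023469974552467296 F [-0.9521  0.3338  0.6619] M [ 0.0094  0.3738 -0.0124] q [-0.0658  0.2029  2.1941 -0.0315  0.2896  1.6193]
0.71 [326. 193. 227. 113.] top 137 150 bottom 250 222
```

servo_tool:
  increments:
    - [0.36,0,-0.11,0,0,0,1]
    - [0.36,0,-0.11,0,0,0,1]
    - [0.36,0,-0.11,0,0,0,1]
    - [0.36,0,-0.1,0,0,0,1]
    - [0.36,0,-0.1,0,0,0,1]

```text
clock: 14.2
position: [0.5412, 0.0304, 0.0953]
ee_rot: [0.01, 0.973, -0.042, 0.225]
contact_force: [-0.9, -0.4, -0.2]
width: 0.0004
gripper_force: 0.3
```

```bash
python3 -c "
from h import *
edge()"
```

```text
t 14.2 p [541.1829  30.3685  95.253 ] yaw -4.93587528959345 phi 26.01844259010501 roll 0.005722522042522645 F [-0.9359 -0.4138 -0.2214] M [0.0168 0.3445 0.024 ] q [-0.0666  0.1982  2.1505 -0.0262  0.339   1.6131]
0.95 [329. 204. 227.  93.] top 157 148 bottom 250 222
```

servo_tool:
  increments:
    - [0.38,0,-0.05,0,-1.5,0,1]
    - [0.38,0,-0.06,0,-1.5,0,1]
    - [0.38,0,-0.07,0,-1.5,0,1]
    - [0.38,0,-0.08,0,-1.5,0,1]
    - [0.38,0,-0.09,0,-1.5,0,1]

```text
clock: 14.8
position: [0.5568, 0.0291, 0.1057]
ee_rot: [0.007, 0.986, -0.043, 0.16]
contact_force: [-0.7, 0.1, -0.6]
width: 0.0001
gripper_force: 0.2
```

```bash
python3 -c "
from h import *
edge()"
```

```text
t 14.8 p [556.7754  29.0651 105.6552] yaw -4.936523499464474 phi 18.431528712916453 roll 0.003128170852096166 F [-0.6635  0.1191 -0.6268] M [ 0.056   0.2599 -0.0265] q [-0.0691  0.2322  1.998  -0.0098  0.5898  1.5951]
0.65 [328. 208. 225.  95.] top 161 149 bottom 251 222
```

servo_tool:
  increments:
    - [0.4,0,0,0,-1.6,0,1]
    - [0.4,0,-0.01,0,-1.6,0,1]
    - [0.4,0,-0.02,0,-1.6,0,1]
    - [0.4,0,-0.03,0,-1.6,0,1]
    - [0.4,0,-0.04,0,-1.6,0,1]

```text
clock: 15.4
position: [0.5753, 0.0275, 0.1116]
ee_rot: [0.004, 0.995, -0.043, 0.091]
contact_force: [-0.5, 0.5, 0.3]
width: -0.0002
gripper_force: 0.2
```

```bash
python3 -c "
from h import *
edge(); save('wrist','w7.png')"
```

```text
t 15.4 p [575.2679  27.465  111.5665] yaw -4.9368322858981 phi 10.425237011979352 roll 0.004956676654507502 F [-0.4511  0.4529  0.276 ] M [ 0.0592  0.1111 -0.0433] q [-0.0714  0.297   1.8397 -0.0038  0.823   1.5879]
0.73 [327. 211. 229.  90.] top 167 152 bottom 254 225
```

View pics/w7.png

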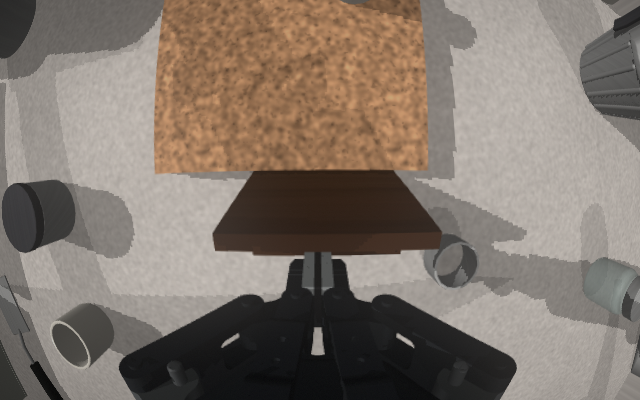

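The stand is nearly upright: its top edge is at rows 232–250, its rim faces the robot and its foot is at the riser front, near row 172. Now I'll take it past vertical.

servo_tool:
  increments:
    - [0.4,0,-0.02,0,-1.6,0,1]
    - [0.4,0,-0.03,0,-1.6,0,1]
    - [0.4,0,-0.03,0,-1.6,0,1]
    - [0.4,0,-0.03,0,-1.6,0,1]
    - [0.4,0,-0.03,0,-1.6,0,1]

```text
clock: 16.05
position: [0.5944, 0.0259, 0.1154]
ee_rot: [0.001, 0.999, -0.043, 0.021]
contact_force: [0.7, -0.1, -0.4]
width: -0.0001
gripper_force: 0.0
```

```bash
python3 -c "
from h import *
edge()"
```

```text
t 16.05 p [594.3952  25.8548 115.3878] yaw -4.93068701573508 phi 2.4137543121389395 roll 0.006401667892964646 F [ 0.7244 -0.0557 -0.3615] M [-0.0154  0.0381 -0.0411] q [-0.073   0.3775  1.6806 -0.0008  1.0413  1.5842]
0.81 [328. 218. 230.  82.] top 176 160 bottom 256 225
```

servo_tool:
  increments:
    - [0.3,0,0.06,0,-0.5,0,1]
    - [0.3,0,0.06,0,-0.5,0,1]
    - [0.3,0,0.06,0,-0.5,0,1]
    - [0.3,0,0.04,0,-0.5,0,1]
    - [0.3,0,0,0,-0.5,0,1]

```text
clock: 16.65
position: [0.6103, 0.0244, 0.1138]
ee_rot: [0.0, 0.999, -0.043, -0.001]
contact_force: [0.0, 0.1, -0.3]
width: 0.0003
gripper_force: 0.2
```

```bash
python3 -c "
from h import *
edge()"
```

```text
t 16.65 p [610.3206  24.437  113.847 ] yaw -4.935452375633983 phi -0.06825258604653854 roll 0.004546492349208187 F [ 0.0115  0.0613 -0.2609] M [ 0.0633  0.0761 -0.0205] q [-0.0738  0.4203  1.6112 -0.0001  1.1112  1.5832]
0.63 [327. 228. 234.  70.] top 193 170 bottom 262 129
```

servo_tool:
  increments:
    - [0.3,0,0.04,0,0,0,1]
    - [0.3,0,0.04,0,0,0,1]
    - [0.3,0,0.04,0,0,0,1]
    - [0.3,0,0.04,0,0,0,1]
    - [0.3,0,0.04,0,0,0,1]

```text
clock: 17.25
position: [0.6255, 0.0231, 0.1119]
ee_rot: [0.0, 0.999, -0.043, -0.0]
contact_force: [0.0, -0.5, 0.3]
width: 0.0004
gripper_force: 0.0
```

```bash
python3 -c "
from h import *
edge()"
```

```text
t 17.25 p [625.5166  23.1073 111.8767] yaw -4.940390332267446 phi -0.0026005033754499204 roll 0.004289459654075273 F [ 0.0403 -0.516   0.2927] M [-0.0332 -0.0394 -0.0018] q [-0.0741  0.4418  1.5792 -0.0001  1.1206  1.5829]
0.95 [328. 242. 229.  53.] top 214 194 bottom 266 104
```

servo_tool:
  increments:
    - [0.3,0,0.06,0,0,0,1]
    - [0.3,0,0.06,0,0,0,1]
    - [0.3,0,0.06,0,0,0,1]
    - [0.3,0,0.06,0,0,0,1]
    - [0.3,0,0.06,0,0,0,1]

```text
clock: 17.85
position: [0.6405, 0.0218, 0.1088]
ee_rot: [0.0, 0.999, -0.043, -0.0]
contact_force: [-0.4, 0.9, 0.2]
width: 0.0002
gripper_force: 0.0
```

```bash
python3 -c "
from h import *
edge()"
```

```text
t 17.85 p [640.4828  21.8167 108.8356] yaw -4.937447671448485 phi -0.006968849929557146 roll 0.0049683079494454415 F [-0.3605  0.9181  0.197 ] M [0.0347 0.0035 0.0068] q [-0.0744  0.4646  1.5474 -0.0001  1.1298  1.5826]
0.85 [323. 218. 175. 145.] top 144 176 bottom 288 80
```

servo_tool:
  increments:
    - [-1.0,0,-2.5,0,0,0,1]
    - [-2,0,-2.5,0,0,0,1]
    - [-2,0,-2.5,0,0,0,1]
    - [-2,0,-2,0,0,0,-1]
    - [-1,0,-1,0,0,0,-1]

```text
clock: 18.45
position: [0.5597, 0.0289, 0.216]
ee_rot: [0.0, 0.999, -0.043, 0.001]
contact_force: [0.9, -0.5, 0.4]
width: 0.0284
gripper_force: 0.0
```

```bash
python3 -c "
from h import *
edge(); save('wrist','w8.png')
print(rect('wrist','stand',.038)); print(rect('wrist','riser',.028)); c=optics.get_calibration('wrist')
for l,z in (('stand',.05),('stand_floor',.038)): print(l,[(d['p'],d['at'],at_z('wrist',d['at'],z)) for d in finder.tip_of(l,'wrist')])
for l,z in (('stand',.05),('stand_floor',.038),('ramekin',0)): optics.get_image('top');print(l,[(d['p'],d['at'],at_z('top',d['at'],z)) for d in finder.tip_of(l,'top')])
"
```

```text
t 18.45 p [559.6805  28.8878 216.0414] yaw -4.929993224978459 phi 0.12300546611143678 roll 0.002372192972315097 F [ 0.859  -0.5221  0.3747] M [ 0.0278 -0.0396  0.0129] q [-0.0725  0.267   1.5767 -0.0001  1.2958  1.5843]
0.91 [272. 336.  79.  48.] top 339 35 bottom 349 33
0.67 [323. 106. 115. 112.] top 51 115 bottom 163 112
[(0.65, ((636.3560180664062, 18.704303741455078), (116.4613037109375, 116.13314819335938), 85.29785919189453)), (0.56, ((362.0162048339844, 98.47938537597656), (91.75093078613281, 55.097015380859375), 26.447532653808594))]
[(0.79, ((697.1168212890625, 42.96470642089844), (220.22584533691406, 140.8002166748047), 85.47837829589844)), (0.53, ((635.8692016601562, 18.488265991210938), (119.93856048583984, 119.24317932128906), 85.07925415039062))]
stand [(0.72, [257.8, 325.8], array([0.3847, 0.1214, 0.05  ])), (0.63, [324.1, 107.0], array([0.6371, 0.0173, 0.05  ]))]
stand_floor [(0.58, [257.4, 333.7], array([0.3597, 0.1287, 0.038 ])), (0.37, [294.8, 32.2], array([0.7151, 0.039 , 0.038 ])), (0.29, [602.1, 263.1], array([ 0.3883, -0.4412,  0.038 ]))]
stand [(0.85, [314.6, 187.3], array([0.6289, 0.0185, 0.05  ])), (0.79, [275.1, 277.6], array([0.3398, 0.1343, 0.05  ]))]
stand_floor [(0.78, [317.0, 187.6], array([0.6294, 0.011 , 0.038 ])), (0.59, [276.1, 280.6], array([0.3296, 0.1319, 0.038 ]))]
ramekin [(0.74, [228.2, 237.5], array([0.4615, 0.2968, 0.    ])), (0.57, [316.4, 188.1], array([0.6319, 0.0134, 0.    ]))]
```

View pics/w8.png

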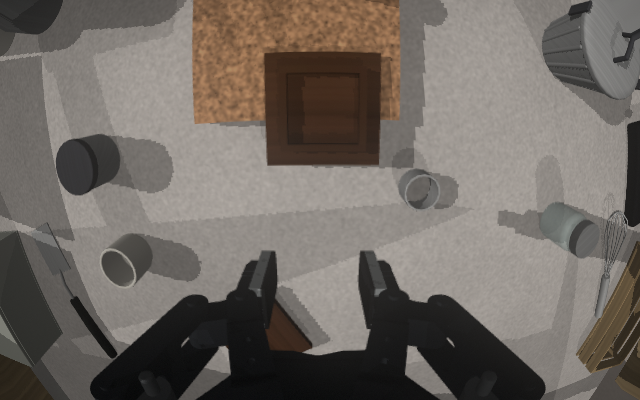

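The stand now lies rim up on the riser. Its plate covers rows 53–163, with the riser's front edge at row 122, so it overhangs the front by about 40 mm. Before loading it I'll nudge it about 22 mm further on.

servo_tool:
  increments:
    - [-0.24,0.07,3.6,0,0,0,1]
    - [-0.24,0.07,3.8,0,0,0,1]
    - [-0.24,0.07,3.8,0,0,0,1]
    - [-0.24,0.07,3.8,0,0,0,1]
    - [-0.24,0.07,3.4,0,0,0,1]

```text
clock: 19.6
position: [0.5479, 0.0263, 0.0283]
ee_rot: [0.0, 0.999, -0.043, -0.0]
contact_force: [0.2, 0.4, -0.4]
width: 0.0123
gripper_force: 0.0
```

servo_tool:
  increments:
    - [0,0,0,0,0,0,1]
    - [0.3,0,0,0,0,0,1]
    - [0.4,0,0,0,0,0,1]
    - [0.4,0,0,0,0,0,1]
    - [0.3,0,0,0,0,0,1]

```text
clock: 20.1
position: [0.5641, 0.0249, 0.0316]
ee_rot: [0.0, 0.999, -0.043, 0.002]
contact_force: [0.2, 1.0, 0.6]
width: -0.0003
gripper_force: 0.0
```

servo_tool:
  increments:
    - [0.2,0,0,0,0,0,1]
    - [0.2,0,0,0,0,0,1]
    - [0.2,0,0,0,0,0,1]
    - [0.2,0,0,0,0,0,1]
    - [0.2,0,0,0,0,0,1]

```text
clock: 20.6
position: [0.5709, 0.0243, 0.0296]
ee_rot: [-0.0, 0.999, -0.043, -0.001]
contact_force: [-2.4, 0.9, 1.4]
width: 0.0003
gripper_force: 1.3
```

```bash
python3 -c "
from h import *
edge()"
```

```text
t 20.6 p [570.9359  24.3254  29.5881] yaw -4.934955706184187 phi -0.16406561051753726 roll 0.005200911217181033 F [-2.3831  0.9025  1.3585] M [ 0.042   0.4503 -0.0313] q [-0.0791  0.4631  1.7957 -0.0001  0.8856  1.5779]
0.69 [322. 130. 277. 261.] top 0 267 bottom 260 238
0.27 [ 46. 354.  70.  78.] top 324 46 bottom 382 42
```

servo_tool:
  increments:
    - [0.15,0,0,0,0,0,1]
    - [0.15,0,0,0,0,0,1]
    - [0.15,0,0,0,0,0,1]
    - [0.15,0,0,0,0,0,1]
    - [0.15,0,0,0,0,0,1]

```text
clock: 21.2
position: [0.5796, 0.0236, 0.0299]
ee_rot: [0.0, 0.999, -0.043, -0.0]
contact_force: [-3.0, -0.3, 2.0]
width: 0.0002
gripper_force: 1.6
```

servo_tool:
  increments:
    - [0.2,0,0,0,0,0,1]
    - [0.2,0,0,0,0,0,1]
    - [0.2,0,0,0,0,0,1]
    - [0.2,0,0,0,0,0,1]
    - [0.2,0,0,0,0,0,1]

```text
clock: 21.7
position: [0.5895, 0.0227, 0.03]
ee_rot: [0.0, 0.999, -0.043, -0.0]
contact_force: [-3.9, 0.3, 0.9]
width: 0.0001
gripper_force: 1.7
```

servo_tool:
  increments:
    - [0.1,0,0,0,0,0,1]
    - [0.1,0,0,0,0,0,1]
    - [-0.5,0,0,0,0,0,1]
    - [-2,0,0,0,0,0,1]
    - [-3,0,-2,0,0,0,1]

```text
clock: 22.2
position: [0.5373, 0.027, 0.0483]
ee_rot: [0.0, 0.999, -0.043, 0.0]
contact_force: [-0.3, 0.0, -0.1]
width: 0.0002
gripper_force: 0.0
```

servo_tool:
  increments:
    - [-1,0,-4,0,0,0,-1]
    - [0,0,-4,0,0,0,-1]
    - [0,0,-4,0,0,0,-1]
    - [0,0,-4,0,0,0,-1]
    - [0,0,-3,0,0,0,-1]

```text
clock: 22.7
position: [0.5286, 0.0279, 0.2431]
ee_rot: [0.0, 0.999, -0.043, 0.003]
contact_force: [0.5, -0.4, -0.7]
width: 0.0722
gripper_force: 0.0
```

```bash
python3 -c "
from h import *
edge()
print(rect('wrist','stand',.038)); print(rect('wrist','riser',.028))
for l,z in (('stand',.05),('stand_floor',.038),('ramekin',0),('cutter',0)): print(l,[(d['p'],d['at'],at_z('wrist',d['at'],z)) for d in finder.tip_of(l,'wrist')])
print('ram',rect('wrist','ramekin',.055))
optics.get_image('top');print(rect('top','stand',.038)[0])
"
```

```text
t 22.7 p [528.566   27.9475 243.1301] yaw -4.941604265465001 phi 0.3800041746455477 roll 0.004103831886238498 F [ 0.5098 -0.4386 -0.6748] M [ 0.0237 -0.0013  0.0551] q [-0.0786  0.2013  1.5979 -0.0001  1.3358  1.5785]
0.79 [273. 303.  75.  86.] top 275 37 bottom 336 52
0.59 [319.  60. 108. 103.] top 9 106 bottom 110 107
[(0.79, ((356.9478759765625, 130.09725952148438), (116.26704406738281, 116.78302001953125), 25.620718002319336)), (0.59, ((664.1041259765625, 15.856678009033203), (117.44268798828125, 117.24301147460938), 85.1307373046875))]
[(0.93, ((686.7879638671875, 44.513397216796875), (220.5522003173828, 120.31741333007812), 84.99303436279297))]
stand [(0.74, [318.3, 55.7], array([0.6573, 0.0175, 0.05  ])), (0.73, [257.7, 299.5], array([0.3741, 0.1209, 0.05  ]))]
stand_floor [(0.74, [256.9, 306.1], array([0.3536, 0.1277, 0.038 ])), (0.65, [319.5, 57.9], array([0.6556, 0.0164, 0.038 ]))]
ramekin [(0.73, [141.0, 222.4], array([0.4739, 0.2941, 0.    ]))]
cutter [(0.67, [406.4, 155.2], array([ 0.5349, -0.0829,  0.    ]))]
ram [(0.73, ((480.6954040527344, 280.73565673828125), (57.78903579711914, 96.51068878173828), 28.4268798828125))]
(0.78, ((351.601318359375, 93.68433380126953), (68.71249389648438, 110.74659729003906), 86.27484893798828))
```

servo_tool:
  increments:
    - [-0.9,-3.2,0.8,0,0,0,-1]
    - [-1,-3.3,1.0,0,0,0,-1]
    - [-1,-3.3,1.0,0,0,0,-1]
    - [-1,-3.3,1.0,0,0,0,-1]
    - [-1,-3.3,1.0,0,0,0,-1]

```text
clock: 23.75
position: [0.4917, 0.197, 0.1911]
ee_rot: [0.0, 0.999, -0.043, -0.0]
contact_force: [-0.1, -1.0, 0.1]
width: 0.0859
gripper_force: 0.0
```

servo_tool:
  increments:
    - [-1,-3.3,1.2,0,0,0,-1]
    - [-1,-3.2,1.2,0,0,0,-1]
    - [-0.8,-3.1,1.1,0,0,0,-1]
    - [0,0,0,0,0,0,-1]
    - [0,0,0,0,0,0,-1]

```text
clock: 24.25
position: [0.4721, 0.294, 0.1562]
ee_rot: [0.001, 0.999, -0.042, -0.001]
contact_force: [-0.1, -0.3, -0.2]
width: 0.0855
gripper_force: 0.0
```

```bash
python3 -c "
from h import *
s=tell(); save('wrist','w9.png')
print('ram',rect('wrist','ramekin',.055))
for l,z in (('ramekin',0),): print(l,[(d['p'],d['at'],at_z('wrist',d['at'],z)) for d in finder.tip_of(l,'wrist')])
"
```

```text
t 24.25 p [472.0809 293.9632 156.2029] yaw -4.832669732719677 phi -0.0689423029057393 roll 0.08297585365244942 F [-0.1035 -0.2643 -0.1876] M [-0.0134  0.0204  0.02  ] q [ 0.4323  0.308   1.6754 -0.0007  1.16    2.0877]
ram [(0.66, ((479.7950134277344, 300.53863525390625), (60.292823791503906, 65.93537902832031), 85.15788269042969))]
ramekin [(0.84, [311.9, 187.8], array([0.4726, 0.2999, 0.    ]))]
```

View pics/w9.png

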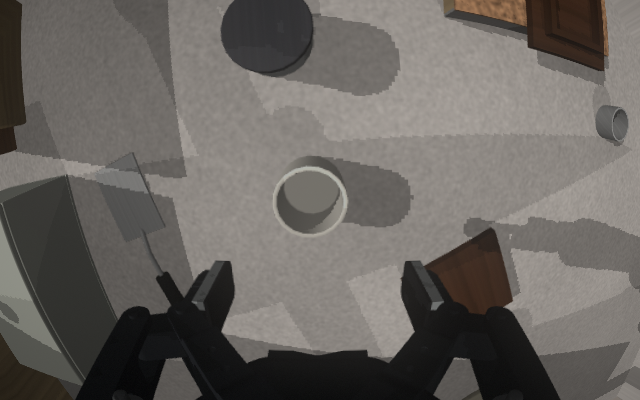

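The ramekin's rim is a circle centred near (311,201), spanning columns 273–348 and rows 166–237. The tin is at (267,30).

```bash
python3 -c "
from h import *
P=np.array([at_z('wrist',p,.055) for p in [(273,201),(348,201),(310.5,166),(310.5,237)]]); print(P,(P[0]+P[1])/2,(P[2]+P[3])/2,np.linalg.norm(P[0]-P[1]),np.linalg.norm(P[2]-P[3]))
c=(P.mean(0)); print(c, goto([c[0],c[1],.028],tool(np.radians(-4.83))))"
```

```text
[[0.4799 0.3302 0.055 ]
 [0.4746 0.2696 0.055 ]
 [0.5059 0.2971 0.055 ]
 [0.4454 0.3028 0.055 ]] [0.4772 0.2999 0.055 ] [0.4756 0.3    0.055 ] 0.060818072765898054 0.060750516203720586
[0.4764 0.2999 0.055 ] (array([ 0.2782, -0.7318, 12.9237]), array([ 0.0166, -0.0265, -0.1658]))
```

servo_tool:
  increments:
    - [0.14,-0.35,2.5,0,0,0,-1]
    - [0.14,-0.35,3.3,0,0,0,-1]
    - [0,0,3.3,0,0,0,-1]
    - [0,0,2.4,0,0,0,-1]
    - [0,0,1.4,0,0,0,-1]

```text
clock: 24.9
position: [0.4754, 0.2988, 0.0263]
ee_rot: [0.001, 0.999, -0.044, -0.001]
contact_force: [-0.4, 0.7, 0.6]
width: 0.0856
gripper_force: 0.0
```

servo_tool:
  increments:
    - [0,0,0,0,0,0,-1]
    - [0,0,0,0,0,0,0]
    - [0,0,0,0,0,0,0.3]
    - [0,0,0,0,0,0,1]
    - [0,0,0,0,0,0,1]
  squeeze: 20

```text
clock: 25.4
position: [0.4771, 0.3006, 0.0294]
ee_rot: [-0.0, 0.999, -0.043, 0.001]
contact_force: [0.6, -2.1, 6.6]
width: 0.0625
gripper_force: 22.9
```

servo_tool:
  increments:
    - [0,0,0,0,0,0,1]
    - [0,0,0,0,0,0,1]
    - [0,0,0,0,0,0,1]
    - [0,0,0,0,0,0,1]
    - [0,0,0,0,0,0,1]

```text
clock: 25.9
position: [0.4771, 0.3005, 0.0294]
ee_rot: [-0.0, 0.999, -0.043, 0.001]
contact_force: [1.6, -2.3, 6.0]
width: 0.0622
gripper_force: 22.9
```

servo_tool:
  increments:
    - [0,0,-1,0,0,0,1]
    - [0,0,-2,0,0,0,1]
    - [0,0,-2.5,0,0,0,1]
    - [0,0,-2.5,0,0,0,1]
    - [0,0,-2,0,0,0,1]

```text
clock: 26.4
position: [0.4757, 0.3009, 0.1297]
ee_rot: [-0.0, 0.999, -0.043, 0.0]
contact_force: [-0.6, 0.2, -1.5]
width: 0.0625
gripper_force: 22.8
```

```bash
python3 -c "
from h import *
s=tell(); print(s['width'],s['gripper_force']); optics.get_image('wrist')
z=s['position'][2]-.0294
for r in rect('wrist','ramekin',z+.055): 
    c=np.r_[np.array(r[1][0])/1000,s['position'][2]]; print(r, quat(s).inv().apply(c-s['position'])*1000)
for d in finder.tip_of('ramekin','wrist'):
    c=at_z('wrist',d['at'],z);print(d,c,quat(s).inv().apply(c-s['position'])*1000)
print(optics.get_image('wrist').shape); cv2.imwrite('pics/w10.png',optics.get_image('wrist')[:,:,::-1])
print(goto([.6585,.0167,s['position'][2]],tool(np.radians(-4.9))))
"
```

```text
t 26.4 p [475.6797 300.8748 129.6576] yaw -4.930586441378773 phi 0.020739704509988785 roll -0.05078329787453896 F [-0.5972  0.218  -1.5208] M [ 0.0261 -0.0294 -0.0025] q [0.44   0.34   1.7001 0.0007 1.1008 2.0966]
0.06251771373257473 22.75924388319254
(0.98, ((479.8297424316406, 300.95361328125), (62.338645935058594, 77.57537841796875), 65.24943542480469)) [ 4.1279 -0.4352  0.0019]
(0.35, ((511.3914489746094, 385.23809814453125), (68.2439956665039, 29.529064178466797), 13.602249145507812)) [ 28.3287 -87.1205   0.0875]
{'at': [318.3, 249.6], 'p': 0.65} [0.474  0.3026 0.1003] [-1.8026 -1.5273 29.4007]
(400, 640, 3)
(array([20.7295, 26.6734, -0.2801]), array([ 0.0466,  0.1096, -0.0335]))
```

```bash
python3 -c "
from h import *
s=tell(); im=cv2.imread('pics/w10.png'); g=cv2.cvtColor(im,cv2.COLOR_BGR2GRAY)
d=finder.silhouettes('ramekin','wrist')[0]; r=d['region']; print(d['p'],d['box'])
T=s['position'][2]-.0294+.055; q=quat(s)
for c in (295,305,315,325,335):
    rows=np.where(r[:,c])[0]; P=[q.inv().apply(at_z('wrist',(c,v),T)-s['position'])*1000 for v in (rows[0],rows[-1])]
    print(c,rows[0],rows[-1],P[0][:2],P[1][:2], P[1][0]+np.sqrt(31**2-P[1][1]**2), g[rows[0]-4:rows[-1]+8:4,c])
# edges of TCP plane for reference
print(proj('wrist',s['position']))
"
```

```text
t 26.65 p [474.9061 300.2708 127.0362] yaw -4.933517308800865 phi -0.10958591368923955 roll 0.046650782242730775 F [-0.8239 -0.0035 -1.861 ] M [-0.0118  0.0174 -0.0225] q [0.4398 0.3425 1.7035 0.0003 1.0976 2.0966]
0.87 [319.1, 279.9, 142.2, 143.9]
295 210 349 [ 42.4195 -10.0357] [-29.8519 -12.539 ] -1.50096588661901 [147 122 121 120 119 118 117 117 116 115 126 173 153 118 118 117 117 117
 117 117 110  77  77  77  77  76  76  76  76  76  75  76  75  75  75 159
 156  21]
305 207 352 [43.6108 -6.2721] [-31.9337  -7.7175] -1.9096653668025318 [147 113 111 110 109 109 108 108 107 106 109 174 160 118 118 117 117 117
 117 117 116 116  98  80  79  79  79  79  79  78  78  79  78  78  78  79
 103 160  21  19]
315 207 352 [43.6091 -2.5463] [-31.89    -2.8193] -1.018466325328884 [147 100  99  99  99  99  98  98  97  97 113 169 153 117 117 117 118 117
 117 117 117 116 114  82  82  82  81  80  81  80  80  80  80  80  92  91
 104 181  56  17]
325 207 352 [43.6063  1.1781] [-31.9195   2.0766] -0.9891001254148222 [150  89  89  89  89  89  89  90  90  90  95 170 160 118 117 118 118 117
 117 117 117 117 113  83  84  84  83  83  83  82  82  82 104 105 106 105
 117 180  22  18]
335 209 350 [42.8089  4.9241] [-30.5524   6.9347] -0.3380073985426364 [148  82  83  82  82  83  82  83  82  83 120 167 152 117 118 117 117 118
 117 116 117 109  85  85  84  84  83  83  93 118  83  91 118 117  94  86
 181  21  22]
[320.6012 271.4538]
```

```bash
python3 -c "
from h import *
s=tell(); T=s['position'][2]-.0294+.055; q=quat(s); g=cv2.cvtColor(cv2.imread('pics/w10.png'),cv2.COLOR_BGR2GRAY)
for c in (310,320,330): print(c,g[236:262,c],g[340:362,c])
for c,v in ((315,240),(315,243),(315,246),(315,352),(315,354)):
  print(v,[ (q.inv().apply(at_z('wrist',(c,v),T+dz)-s['position'])*1000)[0] for dz in (-.005,0,.005)])
"
```

```text
t 26.7 p [474.721  300.1081 126.5888] yaw -4.933238104276176 phi -0.15387357490679412 roll 0.07961026224179638 F [ 0.1393 -0.6049 -1.624 ] M [ 0.0119 -0.0182  0.0324] q [0.4398 0.3431 1.7039 0.0002 1.0976 2.0966]
310 [102 102 102 102 102 102 104 124 154 176 173 169 167 164 160 151 127 119
 118 118 118 118 118 117 118 118] [ 85  85  85  85  86  85  87 100 161 180 182 181 155 136  59  22  22  22
  21  19  18  20]
320 [ 94  94  94  93  94  94  93 102 133 168 171 170 167 165 162 155 133 120
 118 118 118 117 117 117 117 118] [ 99  99  99  99  99  99  98 107 141 174 182 181 179 151 134  42  20  21
  21  19  20  20]
330 [ 86  86  87  86  86  86  87  88 106 137 171 170 168 166 165 163 158 122
 117 118 117 117 118 118 118 118] [111 111 111 111 111 111 122 157 179 182 181 178 149  58  23  21  20  21
  20  18  18  20]
240 [np.float64(27.539039784348965), np.float64(29.93222362325633), np.float64(32.325407462163696)]
243 [np.float64(26.171389624491646), np.float64(28.624508449405628), np.float64(31.077627274319614)]
246 [np.float64(24.790605529442622), np.float64(27.304234913155927), np.float64(29.81786429686918)]
352 [np.float64(-37.45076813215353), np.float64(-32.209514412236466), np.float64(-26.96826069231935)]
354 [np.float64(-39.01194831618076), np.float64(-33.70227847989864), np.float64(-28.392608643616512)]
```

servo_tool:
  increments:
    - [1.2,1.6,0,0,0,0,1]
    - [2.2,2.8,0,0,0,0,1]
    - [2.4,3.1,0,0,0,0,1]
    - [2.4,3.1,0,0,0,0,1]
    - [2.4,3.1,0,0,0,0,1]

```text
clock: 27.2
position: [0.5693, 0.1536, 0.1262]
ee_rot: [0.0, 0.999, -0.043, -0.002]
contact_force: [0.5, 0.2, -2.1]
width: 0.0624
gripper_force: 22.8
```

servo_tool:
  increments:
    - [2.4,3.1,0,0,0,0,1]
    - [2.4,3.1,0,0,0,0,1]
    - [2.4,3.1,0,0,0,0,1]
    - [1.9,2.4,0,0,0,0,1]
    - [1.0,1.2,0,0,0,0,1]

```text
clock: 27.7
position: [0.6598, 0.0151, 0.1259]
ee_rot: [0.0, 0.999, -0.044, -0.001]
contact_force: [0.3, 0.2, -2.0]
width: 0.0626
gripper_force: 22.8
```

servo_tool:
  increments:
    - [0,0,0,0,0,0,1]
    - [0,0,0,0,0,0,1]
    - [0,0,0,0,0,0,1]
    - [0,0,0,0,0,0,1]
    - [0,0,0,0,0,0,1]

```text
clock: 28.2
position: [0.6587, 0.0189, 0.1282]
ee_rot: [-0.0, 0.999, -0.042, -0.0]
contact_force: [0.4, -0.1, -2.0]
width: 0.0621
gripper_force: 22.8
```

```bash
python3 -c "
from h import *
s=tell(); q=quat(s); cal=optics.get_calibration('wrist'); im=optics.get_image('wrist'); cv2.imwrite('pics/w11.png',im[:,:,::-1])
g=cv2.cvtColor(im,cv2.COLOR_RGB2GRAY)
d=finder.silhouettes('stand','wrist'); r=[x for x in d if x['region'].sum()>3000]
for x in d: print(x['p'],x['box'])
rm=finder.silhouettes('ramekin','wrist'); print([(x['p'],x['box']) for x in rm])
for l in (('stand',.05),('stand_floor',.038)): print(l,[(x['p'],x['at'],at_z('wrist',x['at'],l[1],cal)) for x in finder.tip_of(l[0],'wrist')])
print('cols row gray at col 320 step3'); print(g[60:370:3,320]); print('row 300 by 4',g[300,160:480:4])
for p in [(x,y,.038) for x,y in [(-58,-58),(58,-58),(58,58),(-58,58)]]:
    c=np.array([.659,.0167,0]); e=R.from_euler('z',-4.9,degrees=True).apply(np.array([p[0]/1000,p[1]/1000,p[2]]))+c; print(p,proj('wrist',e,cal))
"
```

```text
t 28.2 p [658.6926  18.8752 128.184 ] yaw -4.855472214027786 phi -0.009229066953911475 roll -0.006398271369522429 F [ 0.3868 -0.0842 -1.9911] M [ 0.0081 -0.0019  0.0202] q [-0.0769  0.4731  1.4787  0.0001  1.19    1.5786]
0.93 [322.8, 195.7, 155.8, 133.3]
[(0.68, [319.2, 279.5, 141.4, 147.6])]
('stand', 0.05) [(0.94, [323.9, 213.1], array([0.6606, 0.0157, 0.05  ]))]
('stand_floor', 0.038) [(0.57, [320.6, 207.8], array([0.6606, 0.018 , 0.038 ]))]
cols row gray at col 320 step3
[113 128 124 117 112 119 121 126 136 123 120 114 109 116 127 132 117 116
 132 130 132 135 132 129  55  49  49  49  49  49  49  49  33  45  46  45
  55  57  58  58  57  56  58  58  58  59  56  55  61  99  99  99 100 100
  99 100 101 100 101 101 102 111 187 180 146 128 128 128 129 129 129 129
 129 129 129 129 128 128  94  91  91  91  91  91  90  90  90  90  90  90
  90  89 108 109 110 109 156 198 156  24  22  23  22  22]
row 300 by 4 [104  38  38  38  38 112 175 177 179 177 180  37  36  37  36  33  35  35
  71  80  33  31  30 149 140  80  78  78  79  81  82  83  84  85  84  87
  88  89  89  90  91  92  93  93  93  93  93  92  92  91  90  88  86  85
  82 147 125  31  29  37 111  48  32  32  39  33  34  34  34 108  99 116
 120 118  44  38  39  41  51 170]
(-58, -58, 0.038) [389.0037 272.6313]
(58, -58, 0.038) [400.755  136.0182]
(58, 58, 0.038) [244.1552 135.5176]
(-58, 58, 0.038) [254.3546 272.8592]
```

```bash
python3 -c "
from h import *
g=cv2.cvtColor(cv2.imread('pics/w11.png'),cv2.COLOR_BGR2GRAY).astype(int)
for c in (290,320,350): print(c,list(zip(range(126,174),g[126:174,c])))
for r in (145,185): print(r,list(zip(range(234,300),g[r,234:300])),list(zip(range(346,410),g[r,346:410])))
print([list(zip(range(240,252),g[240:252,c]))+list(zip(range(346,362),g[346:362,c])) for c in (310,320)])
print([list(zip(range(240,266),g[270,240:266])),list(zip(range(375,400),g[270,375:400]))])
" | sed 's/np.int64(\([0-9]*\))/\1/g'
```

```text
290 [(126, 119), (127, 121), (128, 120), (129, 117), (130, 114), (131, 93), (132, 61), (133, 45), (134, 49), (135, 49), (136, 50), (137, 49), (138, 50), (139, 51), (140, 51), (141, 49), (142, 50), (143, 50), (144, 50), (145, 50), (146, 50), (147, 50), (148, 50), (149, 49), (150, 50), (151, 50), (152, 50), (153, 49), (154, 48), (155, 34), (156, 34), (157, 41), (158, 46), (159, 47), (160, 47), (161, 46), (162, 47), (163, 46), (164, 47), (165, 46), (166, 46), (167, 43), (168, 40), (169, 40), (170, 40), (171, 39), (172, 40), (173, 41)]
320 [(126, 132), (127, 131), (128, 131), (129, 129), (130, 125), (131, 90), (132, 55), (133, 44), (134, 49), (135, 49), (136, 49), (137, 49), (138, 49), (139, 48), (140, 49), (141, 49), (142, 49), (143, 49), (144, 49), (145, 49), (146, 48), (147, 49), (148, 49), (149, 48), (150, 49), (151, 48), (152, 50), (153, 49), (154, 47), (155, 33), (156, 33), (157, 38), (158, 42), (159, 45), (160, 45), (161, 46), (162, 46), (163, 45), (164, 44), (165, 45), (166, 45), (167, 45), (168, 55), (169, 57), (170, 57), (171, 57), (172, 58), (173, 57)]
350 [(126, 102), (127, 1
[... 3963 characters left out ...]
, 198), (352, 196), (353, 169), (354, 156), (355, 50), (356, 24), (357, 24), (358, 23), (359, 22), (360, 22), (361, 22)]]
[[(240, 79), (241, 80), (242, 80), (243, 80), (244, 68), (245, 43), (246, 38), (247, 39), (248, 37), (249, 37), (250, 36), (251, 36), (252, 37), (253, 36), (254, 42), (255, 66), (256, 150), (257, 160), (258, 178), (259, 197), (260, 206), (261, 206), (262, 206), (263, 206), (264, 204), (265, 202)], [(375, 168), (376, 138), (377, 100), (378, 79), (379, 79), (380, 70), (381, 32), (382, 30), (383, 31), (384, 31), (385, 30), (386, 31), (387, 31), (388, 32), (389, 32), (390, 42), (391, 65), (392, 68), (393, 70), (394, 72), (395, 75), (396, 77), (397, 77), (398, 77), (399, 77)]]
```

```bash
python3 -c "
from h import *
s=tell(); q=quat(s); p0=s['position']
t=lambda uv,z: q.inv().apply(at_z('wrist',uv,z)-p0)*1000
print('plate far',t((321,133.3),.038)[0]-58,'rim out',t((321,157.2),.05)[0]-42,'rim in',t((321,167.5),.05)[0]-35)
for r,a,b in ((145,245,401),(185,247.3,398.5)):
    A,B=t((a,r),.038),t((b,r),.038); print('plate y',(A+B)/2,B[1]-A[1])
A,B=t((297-.5,185),.038),t((364.5,185),.038); print('floor y',(A+B)/2,B[1]-A[1])
T=p0[2]-.0294+.055
A,B=t((318,244),T),t((318,354.5),T); print('ram x',(A+B)/2,A[0]-B[0])
for a,b in ((255.5,377),(255.5,380.5)):
  A,B=t((a,270),T),t((b,270),T); print('ram y',(A+B)/2,B[1]-A[1])
"
```

```text
t 28.45 p [659.1384  17.9533 128.0519] yaw -4.917335302737925 phi -0.00019799211502265684 roll 0.0034533312767004195 F [-0.1684 -0.5974 -1.6443] M [ 0.026   0.0361 -0.0192] q [-0.0782  0.4737  1.478  -0.0001  1.1899  1.5785]
plate far 1.2698272764324159 rim out 1.7191900491463983 rim in 1.3583815040374603
plate y [51.5702  2.6582 90.0518] 116.16044274076627
plate y [20.5835  2.7114 90.052 ] 116.16198055624983
floor y [20.3626  8.295  90.0523] 51.49857158220675
ram x [ -2.9159  -1.5162 -25.6001] 62.12953732324051
ram y [ 15.7912  -2.2703 -25.6002] 50.409548785763924
ram y [ 15.7661  -1.5223 -25.6001] 51.905500417365104
```

servo_tool:
  increments:
    - [0.19,0.15,0.5,0,0,0,1]
    - [0.19,0.15,0.8,0,0,0,1]
    - [0,0,0.8,0,0,0,1]
    - [0,0,0.6,0,0,0,1]
    - [0,0,0.3,0,0,0,1]

```text
clock: 28.95
position: [0.662, 0.0143, 0.0964]
ee_rot: [-0.0, 0.999, -0.043, -0.001]
contact_force: [-0.3, 0.5, -1.4]
width: 0.0624
gripper_force: 22.8
```

servo_tool:
  increments:
    - [0,0,0,0,0,0,1]
    - [0,0,0,0,0,0,1]
    - [0,0,0,0,0,0,1]
    - [0,0,0,0,0,0,1]
    - [0,0,0,0,0,0,1]

```text
clock: 29.45
position: [0.6629, 0.0143, 0.0982]
ee_rot: [0.0, 0.999, -0.043, 0.0]
contact_force: [0.2, -0.5, -2.0]
width: 0.0625
gripper_force: 22.8
```

```bash
cat > m.py <<'E'
from h import *
s=tell(); q=quat(s); p0=s['position']; im=optics.get_image('wrist'); cv2.imwrite('pics/w12.png',im[:,:,::-1])
g=cv2.cvtColor(im,cv2.COLOR_RGB2GRAY).astype(int)
def row_of(x,z,y=0): return proj('wrist',p0+q.apply(np.array([x,y,0])/1000)*[1,1,0]+[0,0,z-p0[2]])
c=optics.get_calibration('wrist')
for n,x,z in (('plate',59.5,.038),('rimout',43.5,.05),('rimin',36.5,.05)):
    u=proj('wrist',np.r_[(p0+q.apply([x/1000,.0027,0]))[:2],z],c); r=int(u[1]); print(n,u,r-9,g[r-9:r+10,int(u[0])])
for x in (50,):
  for y in (-55.3,60.7):
    u=proj('wrist',np.r_[(p0+q.apply([x/1000,y/1000,0]))[:2],.038],c); k=int(u[0]); print('side',u,k-9,g[int(u[1]),k-9:k+10])
E
python3 m.py
```

```text
t 29.45 p [662.8715  14.3487  98.2318] yaw -4.939963060027768 phi 0.025634132301936792 roll 0.004956743048478824 F [ 0.2204 -0.5475 -1.9937] M [ 0.0163  0.0634 -0.0129] q [-0.0832  0.5033  1.5065 -0.0001  1.1313  1.5739]
plate [324.4972 137.6721] 128 [100 102 107 116 127 132 130 126 123 119 113 109 109 111 105  52  41  47
  51]
rimout [324.8245 166.2942] 157 [51 49 50 49 49 50 49 50 50 50 51 52 45 38 34 34 34 45 47]
rimin [324.7522 177.5364] 168 [52 45 38 34 34 34 45 47 46 47 47 47 46 46 46 47 47 53 53]
side [235.1426 153.6292] 226 [126 131 126  89  54  55  55  54  54  54  54  54  54  53  53  54  53  53
  53]
side [412.552  154.0352] 403 [ 60  60  60  71 101 121 121 117 110 105 102 105 109 113 116 142 163 159
 153]
```

```bash
python3 -c "
from h import *
s=tell(); q=quat(s); p0=s['position']
t=lambda uv,z: q.inv().apply(at_z('wrist',uv,z)-p0)*1000
print('plate far',t((324,144.3),.038)[0]-58,'rim out',t((324,174),.05)[0]-42,'rim in',t((324,184.7),.05)[0]-35)
A,B=t((229,153.8),.038),t((406.6,153.8),.038); print('plate y',(A+B)/2,B[1]-A[1])
g=cv2.cvtColor(cv2.imread('pics/w12.png'),cv2.COLOR_BGR2GRAY).astype(int)
for c in (312,318): print(g[238:250,c],g[346:360,c])
for r in (262,270,278,286): print(r,g[r,248:268],g[r,366:386])
"
```

```text
t 29.5 p [662.8336  14.3657  98.1856] yaw -4.936651141113613 phi 0.017682782405551014 roll 0.0053557476867691885 F [ 0.1146  0.5428 -1.956 ] M [ 0.0265 -0.0102 -0.0644] q [-0.0831  0.5034  1.5065 -0.0001  1.1314  1.5739]
plate far -2.7238607732287647 rim out -3.261768661377708 rim in -3.001795854598072
plate y [50.0391 -1.4661 60.2009] 116.07089677161231
[112 112 112 112 115 137 172 199 195 192 188 186] [103 117 173 202 206 206 201 163 114  35  25  25  25  24]
[106 106 107 107 106 118 157 198 194 192 189 187] [111 121 160 197 207 206 203 174 157  66  26  25  25  23]
262 [ 42  38  37  36  36  36  34  36  37  53 126 154 161 160 159 158 158 180
 202 213] [179 174 144 111  90  86  85  84  84  83  82  71  51  32  31  32  31  31
  32  31]
270 [ 36  35  35  36  34  35  41  66 154 165 183 203 213 213 213 212 210 208
 205 201] [132 178 194 194 192 188 185 181 178 173 142 103  83  81  72  33  32  31
  32  32]
278 [ 35  33  35  35  88 180 210 213 212 211 209 205 200 195 140 101  86  82
  79  79] [ 89  89  88  86  86 112 168 197 195 192 187 184 181 177 172 149  88  57
  32  32]
286 [ 32  60 106 147 153 155 155 155 156 156 150 109  90  86  84  82  79  79
  79  79] [ 90  90  89  88  87  86  86  85  84 110 156 196 198 194 189 183 178 173
 153  57]
```

servo_tool:
  increments:
    - [0,0,0.5,0,0,0,1]
    - [0,0,0.6,0,0,0,1]
    - [0,0,0.6,0,0,0,1]
    - [0,0,0.5,0,0,0,1]
    - [0,0,0.3,0,0,0,1]

```text
clock: 30.0
position: [0.6622, 0.0144, 0.0719]
ee_rot: [0.0, 0.999, -0.043, -0.001]
contact_force: [-1.3, 0.7, -1.2]
width: 0.0622
gripper_force: 22.8
```

servo_tool:
  increments:
    - [0,0,0.1,0,0,0,1]
    - [0,0,0.1,0,0,0,1]
    - [0,0,0.1,0,0,0,1]
    - [0,0,0.1,0,0,0,1]
    - [0,0,0,0,0,0,1]

```text
clock: 30.5
position: [0.6627, 0.0143, 0.0689]
ee_rot: [0.0, 0.999, -0.043, -0.0]
contact_force: [-0.7, 1.1, -2.6]
width: 0.0623
gripper_force: 22.8
```

servo_tool:
  increments:
    - [0,0,0.05,0,0,0,1]
    - [0,0,0.05,0,0,0,1]
    - [0,0,0.05,0,0,0,1]
    - [0,0,0.05,0,0,0,1]
    - [0,0,0,0,0,0,1]

```text
clock: 31.0
position: [0.6627, 0.0143, 0.0675]
ee_rot: [0.0, 0.999, -0.043, 0.0]
contact_force: [-1.6, 0.1, 2.6]
width: 0.0621
gripper_force: 23.0
```

servo_tool:
  increments:
    - [0,0,0,0,0,0,-0.4]
    - [0,0,0,0,0,0,-0.5]
    - [0,0,0,0,0,0,-0.6]
    - [0,0,0,0,0,0,-0.8]
    - [0,0,0,0,0,0,-1]

```text
clock: 31.5
position: [0.6628, 0.0144, 0.0668]
ee_rot: [0.0, 0.999, -0.043, -0.0]
contact_force: [-0.8, -0.3, 0.2]
width: 0.0852
gripper_force: 0.0
```

servo_tool:
  increments:
    - [0,0,0,0,0,0,-1]
    - [0,0,-0.5,0,0,0,-1]
    - [0,0,-1,0,0,0,-1]
    - [0,0,-1.5,0,0,0,-1]
    - [0,0,-2,0,0,0,-1]

```text
clock: 32.0
position: [0.6624, 0.0144, 0.1175]
ee_rot: [0.0, 0.999, -0.043, -0.001]
contact_force: [0.2, 0.2, -0.8]
width: 0.0852
gripper_force: 0.0
```

servo_tool:
  increments:
    - [0,0,-3,0,0,0,-1]
    - [-1,0,-3,0,0,0,-1]
    - [-2,0,-3,0,0,0,-1]
    - [-3,0,-1,0,0,0,-1]
    - [-2,0,0,0,0,0,-1]

```text
clock: 32.5
position: [0.5828, 0.0214, 0.2206]
ee_rot: [0.0, 0.999, -0.043, 0.003]
contact_force: [-0.5, 0.5, 0.5]
width: 0.0858
gripper_force: 0.0
```

servo_tool:
  increments:
    - [0,0,0,0,0,0,-1]
    - [0,0,0,0,0,0,-1]
    - [0,0,0,0,0,0,-1]
    - [0,0,0,0,0,0,-1]
    - [0,0,0,0,0,0,-1]

```text
clock: 33.0
position: [0.5836, 0.0211, 0.2164]
ee_rot: [0.0, 0.999, -0.043, -0.0]
contact_force: [0.4, -0.4, 0.9]
width: 0.0854
gripper_force: 0.0
```

```bash
python3 -c "
from h import *
s=tell(); print(s['width']); optics.get_image('wrist')
print('stand',rect('wrist','stand',.038)); print('ram',rect('wrist','ramekin',.093))
for l,z in (('stand',.05),('stand_floor',.038),('ramekin',.038)): print(l,[(d['p'],d['at'],at_z('wrist',d['at'],z)) for d in finder.tip_of(l,'wrist')])
"
```

```text
t 33.0 p [583.6495  21.1466 216.3747] yaw -4.94728599132066 phi -0.044443159861597595 roll 0.00330162428570156 F [ 0.3566 -0.3957  0.8658] M [ 0.0497 -0.0266 -0.0801] q [-0.0829  0.3032  1.5232 -0.0001  1.316   1.5743]
0.08539869286619972
stand [(0.91, ((660.5387573242188, 16.393478393554688), (117.522216796875, 117.9792251586914), 84.45832061767578)), (0.68, ((368.53472900390625, 121.2780990600586), (103.6751937866211, 93.9952392578125), 24.39000129699707))]
ram [(0.63, ((660.2057495117188, 16.532772064208984), (61.191017150878906, 60.371620178222656), 85.0982437133789))]
stand [(0.79, [256.2, 336.2], array([0.3854, 0.121 , 0.05  ]))]
stand_floor [(0.76, [257.6, 341.4], array([0.3639, 0.1253, 0.038 ]))]
ramekin [(0.55, [318.6, 109.9], array([0.6569, 0.0153, 0.038 ]))]
```

```bash
python3 -c "
from rig import manip
print(manip.sign_off())"
```

```text
the job is handed in; nothing more can be done
None
```

I turned the stand over onto the riser with its rim up, set the ramekin upright inside the rim, and handed the job in at about 33 s; the last camera check put the two centres within about 1 mm of each other, but the sign-off gave no verdict.

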